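# Snap a candle ring onto the binding stand

## Task

Take the large white candle ring by the cup in its middle and mount it on the round wooden binding stand: set it level on the two black spring clips, then press it gently straight down against the sprung pad, without forcing the stand or over-bending a clip, until both clips have snapped over its rim. Let go of it, and leave the smaller ring and the other things on the table where they are.

Things in the scene. Friction and masses are not known exactly. Their poses are not given: they have to be found in the camera images.
- ring_center (a point): Point on the axis of the large white rigid candle ring, half-way up its cup (26 mm above its underside). Flat rim: outer diameter 150 mm, hole 100 mm, 18 mm high; an 8 mm thick bar across the hole carries the upright candle cup in the middle: 36 mm across, top 52 mm above the underside. 100 to 185 g. It starts flat on the table, at the robot's left or right. z is its axis.
- small_ring_center (a point): Like point (21 mm up) of another such white ring, too small for the stand: outer diameter 112 mm, rim 14 mm high, cup 28 mm across and 42 mm high. It lies on the other side. Leave it alone.
- stand_foot (a point): Point on the table under the axis of the fixed binding stand: a steel foot with a round wooden top, 210 mm across and 20 mm thick. The top is set to a different height each time, its upper face 34 to 84 mm above this point: that height is not given, feel for it. y points to the left clip, -y to the right clip, z up. The ring goes on concentrically, at any yaw. More than 35 N on the stand is too much.
- seat_pad (a joint): Travel (m) of the sprung round rubber pad in the middle of the wooden top, 44 mm across: 0 when free and standing 9 mm proud of the wood, 0.009 when flush with it; it pushes up with 1.5 N at 0, 6 N at 0.003 and 15 N at 0.009. With the ring snapped home and let go it stays at about 0.003, holding the ring up against the noses of the clips, its underside 6 mm off the wood.
- clip_left (a joint): Outward bend (rad) of the left clip (+y): two black 12 mm prongs 24 degrees either side of the y axis. Flat nose undersides 24 mm above the wood, reaching in to radius 72 mm; above them the tips (radius 70.5 mm) 26.5 mm up and lead-ins that slope out to radius 79.5 mm 46.5 mm up. 0 at rest and when snapped over the rim, about 0.12 while the rim forces it open; over 0.25 over-bent.
- clip_right (a joint): The same for the right clip (-y), its mirror image. A ring set down rests on the lead-ins, underside about 36 mm above the wood. Pressed straight down it takes some 6 to 14 N in all to spread both clips and squeeze the pad; each clip snaps back when the rim there is within 6 mm of the wood; on the wood the force climbs steeply. One side may go first.
- mug: Amber glass mug, 85 mm high, origin under its centre; stays put.
- spool: Wooden wire spool, 48 mm wide, 36 mm high; stays put.
- candle: Cream candle, 50 mm wide, 70 mm high; stays put.
- glue_gun: Blue glue gun lying flat; stays put.
- shears: Pruning shears lying flat; stay put.
- glitter_jar: Small jar, 54 mm wide, 75 mm high; stays put.
Not all that is in view belongs to the job. What is shaped like the part that bears ring_center but pink or yellow is not meant.

How it is judged:
By the outcome, as a careful person would: the job done as asked, in the order asked, and still so for the second after the job is handed in, with the robot touching nothing.
It also fails if it takes over 51 s, if anything falls off the work surface, if the arm or the gripper's body presses on something with over 40 N, if the wrist force passes 120 N, or if a joint passes its speed limit or range.

## Robot

A 6-joint arm with a two-finger parallel gripper is mounted at the origin on the work surface. World frame = base frame: x ahead of the robot, y to its left, z up, the work surface at z = 0. Lengths are in m, angles in rad, forces in N, time in s.
With the tool pointing down it reaches from about 0.3 to 0.875 m from the base axis. Payload 6.4 kg.
Tool frame: the origin (TCP) lies at the very end of the fingers, on their centre line; the grasp point (between the pads) lies 19 mm behind it (ctrl.hold_point_z is the distance from the TCP to the grasp point, in m); y points along the fingers, x is the direction in which the jaws open and shut, and the axes are right-handed (so a half turn about y gives the same grasp; the last joint's range is limited). The gripper opens to 85 mm and grips with 20 to 120 N. Pads are 22 mm wide; open, the fingers measure 114 mm over their backs; the gripper's body (76 mm by 85 mm) begins 54 mm behind the grasp point. The pads swing forward as they close: fully open they stand 13 mm farther back than shut.
Start: joints at [-1.407, 0.181, 1.607, -0, 1.354, -0.206], TCP at [0.208, -0.536, 0.231] pointing down, gripper open.
Joint ranges: [-2.99, 2.99], [-0.89, 2.07], [0.3, 2.58], [-1.14, 4.28], [0, 2.63], [-3.12, 3.12]. Speed limits (rad/s): [2.57, 2.57, 3.01, 3.14, 3.14, 3.14].

## Interface

Orientations are given as a unit quaternion [w, x, y, z].
In Python, from bench import ctrl, imaging gives the robot as it stands.
- The arm moves only by the shell command python3 -m jog 'ROWS'. ROWS is JSON, a list of rows, each a list of 3 entries, a list of its own where there are three numbers: the shift along the tool's x, y, z in cm, then the turn, a rotation vector about the tool's x, y, z in rad, then the finger opening in cm, from 0 to 8.54. A call has 1 to 12 rows; each row shifts and turns the pose as measured when the row begins, along the tool's axes as they then stand; what a row does not reach is not made up. A row lasts 1/12 s, in which the tool goes at most 41.7 mm and 7.16 degrees, less where a joint would pass 70% of its speed; a pose out of reach is approached as far as the arm can. A call is refused whole if a number of a shift passes 4.17 or a number of a turn 0.125, either way. A call with a gripper value outside its range is refused whole. The fingers move at their own pace and stop on an object; the grip force is fixed at half the most. Time passes only in rows, so rows that do not move let the fingers close. It gives the time, the measured TCP pose, the force and the opening at its end, in the units of the state.
- ctrl.get_obs(): the state, without advancing time (a new reading comes with each control period).
- imaging.camera(name): name is "scene" or "top" or "wrist"; returns a dict with "frame" (400x640x3 uint8, red, green, blue), "depth" (400x640 float32, m along the optical axis (not along the pixel's ray), 0 where there is no reading), "K" (3x3 intrinsics, pixels), "R" (3x3) and "t" (3): a world point X has camera coordinates R X + t. Camera axes: x right, y down, z forward; pixel columns grow to the right and rows downward; lengths in m; the calibration is good to about 2 mm. The wrist camera is an equidistant fisheye: a pixel r from the principal point sees the ray r / f radians off the axis. A picture is of the moment at which its call begins.
- ctrl.hand_in(): hands the job in, once; it reports no verdict.
The state is a dict: "time_s": time; "q": joint angles; "dq": joint speeds; "joint_efforts": joint torques, N m; "eef_pos": TCP position; "eef_rot": TCP orientation; "wrist_force": force on the tool from outside, world axes, zero at the start; "torque": the same for the moment, N m; "opening": opening from 0.0 (shut) to 1.0 (fully open).
Only numpy, scipy, OpenCV 4.12 (cv2) and the standard library are available. Lean on these libraries where they do the work, as an engineer would, in place of code of your own. Each camera call takes 0.05 s, during which the arm holds its last target. There are 200 camera calls.

## Working session

There is one attempt and no reset: what is moved stays moved. The work goes in short steps, Python scripts to look and compute and a shell command to move; the robot and the scene stay as the last step left them, time stands still between calls to the robot, and variables do not carry over. Pictures are saved under pics/ and viewed, about 8 in all and at most 12, crops included, and the job is handed in when it is done.

```bash
mkdir -p pics; cat > h.py <<'E'
import numpy as np, cv2
from bench import ctrl, imaging
def cloud(c):
    K,R,t=c["K"],np.array(c["R"]),np.array(c["t"]);d=c["depth"]
    v,u=np.mgrid[:d.shape[0],:d.shape[1]]
    P=np.stack([(u-K[0][2])/K[0][0]*d,(v-K[1][2])/K[1][1]*d,d],-1)
    W=(P-t)@R; W[d==0]=np.nan; return W
E
python3 - <<'E'
from h import *
for n in ("top","scene"):
    c=imaging.camera(n); cv2.imwrite(f"pics/{n}1.png",c["frame"][...,::-1]); np.savez(f"{n}1.npz",**c)
    print(n,c["K"],c["R"],c["t"])
o=ctrl.get_obs(); print(o, ctrl.hold_point_z)
E
```

```text
top [[500.12413661   0.         320.81309198]
 [  0.         500.12413661 191.95591787]
 [  0.           0.           1.        ]] [[ 1.14035772e-04 -9.99856126e-01  1.69621473e-02]
 [-9.95679060e-01 -1.68865151e-03 -9.28458815e-02]
 [ 9.28611665e-02 -1.68782672e-02 -9.95536000e-01]] [-0.0219601   0.55690808  1.40791157]
scene [[476.39732205   0.         323.3770574 ]
 [  0.         476.39732205 201.26587313]
 [  0.           0.           1.        ]] [[-0.61439611  0.7888817  -0.01353039]
 [ 0.61064544  0.46458303 -0.64130707]
 [-0.49962942 -0.40227884 -0.76716502]] [ 0.34159918 -0.29024501  1.65618325]
{'time_s': 0.1, 'q': array([-1.40731449e+00,  1.81498927e-01,  1.60794121e+00, -2.41827421e-06,
        1.35379324e+00, -2.06299758e-01]), 'dq': array([-8.77138553e-05, -2.86599362e-03, -2.10404056e-03, -1.18047981e-04,
       -1.67444067e-04, -8.35423440e-05]), 'joint_efforts': array([ 7.06129395e-04, -4.45874441e+01, -3.52239203e+01, -3.59929672e-04,
        4.09790329e-03, -7.27637001e-06]), 'eef_pos': array([ 0.20774212, -0.53560977,  0.2304401 ]), 'eef_rot': array([ 0.58381596, -0.58297938,  0.39996019, -0.39915637]), 'wrist_force': array([ 0.32076096, -0.46574104, -0.35823855]), 'torque': array([0.01921771, 0.002208  , 0.01660274]), 'opening': 0.9977039851979258} 0.0187
```

View pics/top1.png

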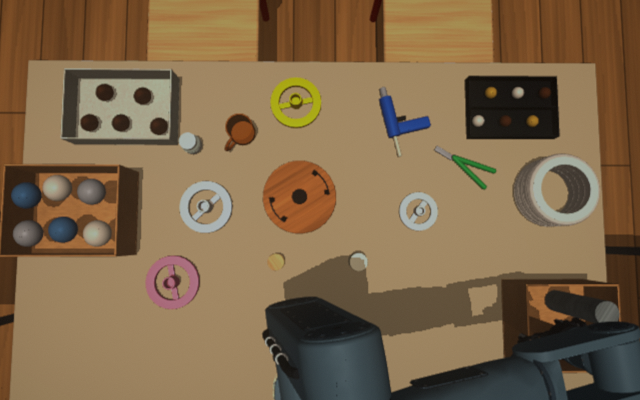

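View pics/scene1.png

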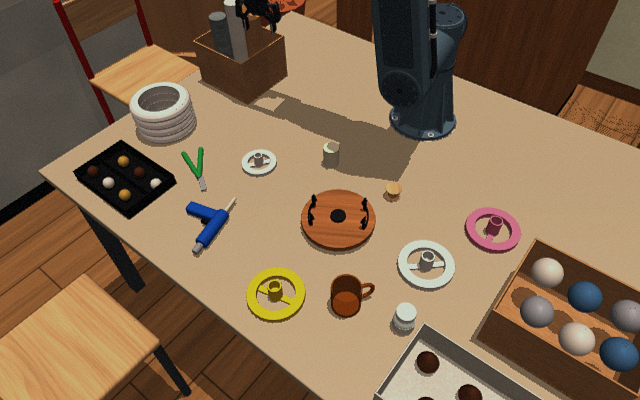

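The top picture could offer five candidates: a white ring at (206,207), which is larger, one at (418,211), which is smaller, yellow at (296,102), pink at (172,282) and a stack of white hoops at (556,190). I choose (206,207) because it is white, larger, and has a bar and a cup. The stand is at (299,197) with clips at about (320,182) and (278,208). Next I measure and check in a crop.

```bash
cat > m.py <<'E'
from h import *
def ray(c,u,v,z):
    K,R,t=c["K"],c["R"],c["t"]
    d=R.T@np.array([(u-K[0][2])/K[0][0],(v-K[1][2])/K[1][1],1]); o=-R.T@t
    return o+d*(z-o[2])/d[2]
c=dict(np.load("top1.npz")); W=cloud(c); f=c["frame"]; hsv=cv2.cvtColor(f,cv2.COLOR_RGB2HSV)
def blob(mask,u,v,r,z):
    m=np.zeros(mask.shape,np.uint8); m[v-r:v+r,u-r:u+r]=mask[v-r:v+r,u-r:u+r]*255
    cs,_=cv2.findContours(m,cv2.RETR_EXTERNAL,cv2.CHAIN_APPROX_NONE); k=max(cs,key=cv2.contourArea)
    e=cv2.fitEllipse(cv2.convexHull(k)); p=ray(c,*e[0],z); q=ray(c,e[0][0]+e[1][0]/2,e[0][1],z)
    return e,p,np.linalg.norm(p-q)*2
white=(hsv[...,1]<60)&(hsv[...,2]>110)
for n,u,v,z in(("big",206,207,.016),("small",418,211,.012)): print(n,blob(white,u,v,34,z))
X=W.reshape(-1,3)
# stand
u,v=299,197; w=W[v-40:v+40,u-40:u+40]; z=w[...,2]
print("zhist",np.histogram(z[np.isfinite(z)],bins=np.arange(-.01,.16,.004)))
wood=(hsv[...,1]>120)&(hsv[...,0]<20)
zt=np.nanmedian(z[10:70,10:70]);print("ztop",zt); 
print("stand",blob(wood|(hsv[...,2]<70),u,v,41,zt))
# clips: high points
S=w[np.isfinite(z)&(z>zt+.018)]; 
print(len(S), S.mean(0) if len(S) else 0)
# dark spots
dark=np.zeros(hsv.shape[:2],np.uint8); dark[v-34:v+34,u-34:u+34]=(hsv[v-34:v+34,u-34:u+34,2]<70)*255
n,l,s,ce=cv2.connectedComponentsWithStats(dark)
for i in range(1,n):
    if s[i,4]>5: print("dark",s[i],ce[i],ray(c,*ce[i],zt+.03))
# cup
w=W[173:241,172:240]; m=(w[...,2]>.035)&(w[...,2]<.07); print("cup",m.sum(),w[m].mean(0),np.median(w[m],0),w[m].max(0))
crop=cv2.resize(f[150:245,160:345],None,fx=4,fy=4,interpolation=cv2.INTER_CUBIC); cv2.imwrite("pics/crop1.png",crop[...,::-1])
E
python3 m.py
```

```text
big (((205.15846252441406, 206.49713134765625), (51.87019348144531, 52.969200134277344), 49.49897384643555), array([0.51541427, 0.31017086, 0.016     ]), np.float64(0.14835929108175613))
small (((418.1637878417969, 210.9781951904297), (38.48686981201172, 38.957489013671875), 133.4335479736328), array([ 0.50341316, -0.30356861,  0.012     ]), np.float64(0.11187661594719892))
zhist (array([  42,  492, 1017,  555,   65,    4,    0,    0,   11,  221, 1270,
       1849,  547,  124,   73,   22,    4,    4,   12,   14,   15,   14,
         20,    8,    0,    0,    0,    0,    0,    0,    0,    0,    0,
          0,    0,    0,    0,    0,    0,    0,    0,    0]), array([-0.01 , -0.006, -0.002,  0.002,  0.006,  0.01 ,  0.014,  0.018,
        0.022,  0.026,  0.03 ,  0.034,  0.038,  0.042,  0.046,  0.05 ,
        0.054,  0.058,  0.062,  0.066,  0.07 ,  0.074,  0.078,  0.082,
        0.086,  0.09 ,  0.094,  0.098,  0.102,  0.106,  0.11 ,  0.114,
        0.118,  0.122,  0.126,  0.13 ,  0.134,  0.138,  0.142,  0.146,
        0.15 ,  0.154,  0.158]))
ztop 0.03510367106294445
stand (((298.9974060058594, 196.57838439941406), (73.29723358154297, 73.6302490234375), 57.6588020324707), array([0.54277601, 0.04076114, 0.03510367]), np.float64(0.2086407219115584))
95 [0.54800597 0.03832258 0.07182632]
dark [312 170   7   6  20] [314.6 172.7] [ 0.60737984 -0.00340018  0.06510367]
dark [325 189   4   5  17] [326.52941176 191.35294118] [ 0.55500587 -0.03674531  0.06510367]
dark [292 190  15  14 165] [299.17575758 196.27272727] [0.54111406 0.03946443 0.06510367]
dark [270 198   4   5  18] [271.38888889 199.77777778] [0.53121532 0.11663212 0.06510367]
dark [281 217   6   4  19] [283.36842105 218.47368421] [0.47929443 0.08299705 0.06510367]
cup 76 [0.51711001 0.31028042 0.04898513] [0.51747172 0.31094398 0.04982391] [0.53432839 0.32890126 0.05874979]
```

View pics/crop1.png

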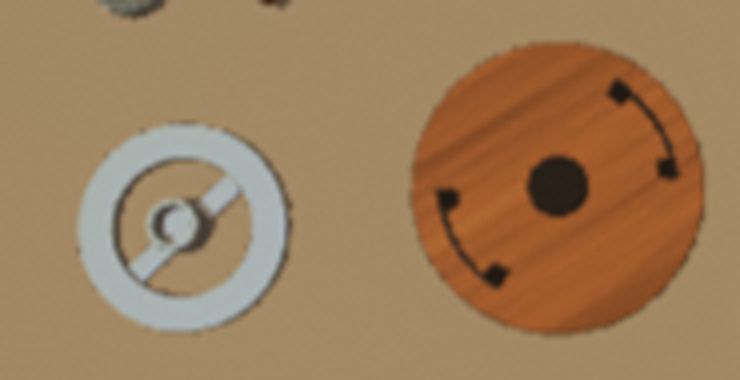

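Crop shows the big white ring at (185,228) with its cup and a slanting bar, and the stand with pad at (558,186) and four prong tips. The choice holds.

```bash
cat > go.py <<'E'
import sys
from h import *
from scipy.spatial.transform import Rotation as Ro
# usage: go.py x y z yawdeg (direction of tool x in world, mod 180)
x,y,z,yaw=map(float,sys.argv[1:5]); o=ctrl.get_obs()
q=o["eef_rot"]; R=Ro.from_quat([q[1],q[2],q[3],q[0]]).as_matrix()
print("t",o["time_s"],"p",o["eef_pos"].round(4),"tool x",R[:,0].round(3),"z",R[:,2].round(4),"F",o["wrist_force"].round(2),"T",o["torque"].round(3),"q",o["q"].round(2),"op",round(o["opening"],3))
cur=np.degrees(np.arctan2(R[1,0],R[0,0]))
for k in(0,180):
    a=np.radians(yaw+k); tx=np.array([np.cos(a),np.sin(a),0]); tz=np.array([0,0,-1.]); T=np.stack([tx,np.cross(tz,tx),tz],1)
    rv=Ro.from_matrix(R.T@T).as_rotvec(); print("rot",rv.round(3))
d=np.array([x,y,z])-o["eef_pos"]; print("yaw now",cur.round(2),"shift cm tool",(R.T@d*100).round(2), "in target frame", (T.T@d*100).round(2))
E
python3 go.py 0.5155 0.310 0.15 39.3
```

```text
t 0.1 p [ 0.2077 -0.5356  0.2304] tool x [ 0.361 -0.932 -0.002] z [9.324e-01 3.614e-01 3.000e-04] F [ 0.32 -0.47 -0.36] T [0.019 0.002 0.017] q [-1.41  0.18  1.61 -0.    1.35 -0.21] op 0.998
rot [-1.044 -1.438 -1.439]
rot [-1.342  0.974  0.972]
yaw now -68.81 shift cm tool [-67.71   8.17  59.25] in target frame [-77.37  45.94   8.04]
```

```bash
sed -i 's/tz=np.array(\[0,0,-1.\]); T=np.stack(\[tx,np.cross(tz,tx),tz\],1)/ty=np.array([0,0,-1.]); T=np.stack([tx,ty,np.cross(tx,ty)],1)/; s/"z",R\[:,2\]/"y",R[:,1]/' go.py; python3 go.py 0.5155 0.310 0.15 39.3
```

```text
t 0.1 p [ 0.2077 -0.5356  0.2304] tool x [ 0.361 -0.932 -0.002] y [-3.0e-04  1.6e-03 -1.0e+00] F [ 0.32 -0.47 -0.36] T [0.019 0.002 0.017] q [-1.41  0.18  1.61 -0.    1.35 -0.21] op 0.998
rot [-2.000e-03 -1.887e+00 -1.000e-03]
rot [ 1.000e-03  1.255e+00 -2.000e-03]
yaw now -68.81 shift cm tool [-67.71   8.17  59.25] in target frame [-77.37   8.04 -45.94]
```

```bash
python3 -m jog '[[[-2.8,-1,2.5],[0,0,0],8.5],[[-2.8,-1,2.5],[0,0,0],8],[[-2.9,0,2.6],[0,0,0],7],[[-2.9,0,2.6],[0,0,0],6.2],[[-2.9,0,2.6],[0,0,0],6.2],[[-2.9,0,2.6],[0,0,0],6.2],[[-2.9,0,2.6],[0,0,0],6.2],[[-2.9,0,2.6],[0,0,0],6.2],[[-2.9,0,2.6],[0,0,0],6.2],[[-2.9,0,2.6],[0,0,0],6.2],[[-2.9,0,2.6],[0,0,0],6.2],[[-2.9,0,2.6],[0,0,0],6.2]]'; python3 go.py 0.5155 0.310 0.15 39.3
```

```text
time_s: 1.1
eef_pos: [0.3733, -0.0869, 0.247]
eef_rot: [0.583, -0.578, 0.407, -0.401]
wrist_force: [1.1, -0.7, -0.1]
opening: 0.719
t 1.1 p [ 0.3733 -0.0869  0.247 ] tool x [ 0.347 -0.938 -0.01 ] y [-0.0022  0.0094 -1.    ] F [ 1.08 -0.67 -0.05] T [ 0.018 -0.02   0.02 ] q [-0.55 -0.3   2.03  0.01  1.42  0.67] op 0.719
rot [-0.01  -1.902 -0.005]
rot [ 0.005  1.239 -0.009]
yaw now -69.7 shift cm tool [-32.19  10.04  27.1 ] in target frame [-36.14   9.7  -21.71]
```

```bash
python3 -m jog '[[[-2.9,0,2.5],[0,0,0],6.2],[[-2.9,0,2.5],[0,0,0],6.2],[[-2.9,0,2.5],[0,0,0],6.2],[[-2.9,0,2.5],[0,0,0],6.2],[[-2.9,0,2.5],[0,0,0],6.2],[[-2.9,0,2.5],[0,0,0],6.2],[[-2.9,0,2.5],[0,0,0],6.2],[[-2.9,0.5,2.5],[0,0,0],6.2],[[-2.9,0.5,2.5],[0,-0.05,0],6.2],[[-2.9,0.5,2.4],[0,-0.12,0],6.2],[[-2.9,1,2.4],[0,-0.12,0],6.2],[[0,1,0],[0,-0.12,0],6.2]]'; python3 -m jog '[[[0,0,0],[0,-0.12,0],6.2],[[0,0,0],[0,-0.12,0],6.2],[[0,0,0],[0,-0.12,0],6.2],[[0,0,0],[0,-0.12,0],6.2],[[0,0,0],[0,-0.12,0],6.2],[[0,0,0],[0,-0.12,0],6.2],[[0,0,0],[0,-0.12,0],6.2],[[0,0,0],[0,-0.12,0],6.2],[[0,0,0],[0,-0.12,0],6.2],[[0,0,0],[0,-0.12,0],6.2],[[0,0,0],[0,-0.12,0],6.2],[[0,0,0],[0,-0.12,0],6.2]]'; python3 go.py 0.5155 0.310 0.15 39.3
```

```text
time_s: 2.1
eef_pos: [0.5122, 0.3398, 0.2136]
eef_rot: [0.657, -0.649, 0.272, -0.27]
wrist_force: [-0.5, -1.0, 0.6]
opening: 0.727
time_s: 3.1
eef_pos: [0.5048, 0.3423, 0.2001]
eef_rot: [0.666, -0.66, -0.24, 0.251]
wrist_force: [-0.5, 0.4, -0.9]
opening: 0.726
t 3.1 p [0.5048 0.3423 0.2001] tool x [ 0.759  0.651 -0.012] y [-0.0179  0.0026 -0.9998] F [-0.52  0.37 -0.94] T [-0.01  -0.019  0.018] q [ 0.4   0.29  1.53  0.01  1.33 -0.32] op 0.726
rot [-0.013  0.023 -0.012]
rot [-0.019 -3.118  0.021]
yaw now 40.64 shift cm tool [-1.24  4.98 -3.22] in target frame [1.22 5.01 3.18]
```

```bash
python3 -m jog '[[[-0.6,2.5,-1.6],[-0.013,0.023,-0.012],6.2],[[-0.6,2.5,-1.6],[0,0,0],6.2],[[0,0,0],[0,0,0],6.2]]'; python3 go.py 0.5155 0.310 0.15 39.3; python3 - <<'E'
from h import *
c=imaging.camera("wrist"); cv2.imwrite("pics/w1.png",c["frame"][...,::-1]); print(c["K"],c["R"],c["t"]); np.savez("w1.npz",**c)
E
```

```text
time_s: 3.35
eef_pos: [0.5163, 0.3106, 0.1491]
eef_rot: [0.665, -0.665, -0.242, 0.24]
wrist_force: [-0.6, -0.1, 0.1]
opening: 0.726
t 3.35 p [0.5163 0.3106 0.1491] tool x [0.768 0.641 0.003] y [ 0.0026  0.0015 -1.    ] F [-0.62 -0.11  0.13] T [-0.009  0.081  0.034] q [ 0.34  0.32  1.61  0.    1.21 -0.35] op 0.726
rot [0.001 0.01  0.003]
rot [ 5.000e-03 -3.132e+00 -1.000e-03]
yaw now 39.85 shift cm tool [-0.1  -0.09  0.01] in target frame [ 0.11 -0.09 -0.  ]
[[309.70691629   0.         320.89326439]
 [  0.         309.70691629 199.44737397]
 [  0.           0.           1.        ]] [[ 0.76800984  0.64043495  0.0019901 ]
 [ 0.60992105 -0.73235828  0.30273366]
 [ 0.19533868 -0.23128862 -0.95307312]] [-0.59583646 -0.10332047  0.27203541]
```

View pics/w1.png

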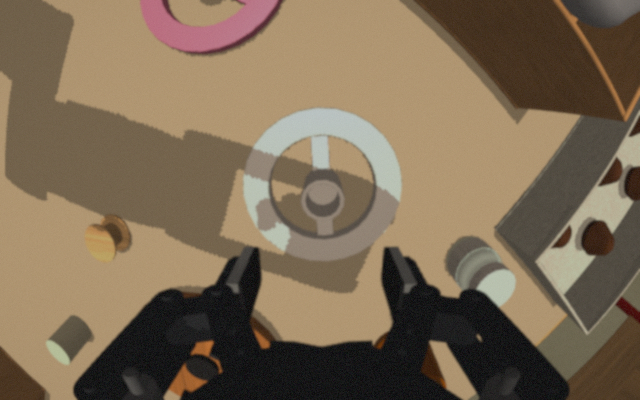

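Wrist view: ring at (322,185), cup top at about (322,196), bar perpendicular to the jaws. I cast the cup and rim points to check the centre.

```bash
cat >> h.py <<'E'
def fray(c,u,v,z):
    K,R,t=c["K"],c["R"],c["t"]; a=np.array([u-K[0][2],v-K[1][2]])/K[0][0]; r=np.linalg.norm(a)
    d=R.T@np.r_[a/r*np.sin(r),np.cos(r)]; o=-R.T@t; return o+d*(z-o[2])/d[2]
E
python3 - <<'E'
from h import *
c=dict(np.load("w1.npz"))
# outer rim top edge extremes read from picture, circle fit on plane z=.018
P=np.array([fray(c,u,v,.018)[:2] for u,v in((244,185),(402,182),(322,108),(322,262),(263,133),(382,133))])
A=np.c_[2*P,np.ones(len(P))]; s=np.linalg.lstsq(A,(P**2).sum(1),rcond=None)[0]; print("rim",s[:2],np.sqrt(s[2]+s[0]**2+s[1]**2))
P=np.array([fray(c,u,v,.018)[:2] for u,v in((268,187),(376,185),(322,135),(322,238))])
A=np.c_[2*P,np.ones(len(P))]; s=np.linalg.lstsq(A,(P**2).sum(1),rcond=None)[0]; print("hole",s[:2],np.sqrt(s[2]+s[0]**2+s[1]**2))
print("cup",fray(c,322,199,.052))
E
```

```text
rim [0.51926398 0.31058694] 0.07463187366899056
hole [0.51788066 0.31093302] 0.04973509960705088
cup [0.51706798 0.31153538 0.052     ]
```

```bash
python3 -m jog '[[[0.05,3,0],[0,0,0],5.4],[[0,3,0],[0,0,0],5.4],[[0,3,0],[0,0,0],5.4],[[0,2,0],[0,0,0],5.4],[[0,1,0],[0,0,0],5.4],[[0,0,0],[0,0,0],5.4]]'; python3 go.py 0.517 0.3105 0.017 39.85
```

```text
time_s: 3.9
eef_pos: [0.5226, 0.3179, 0.0346]
eef_rot: [0.666, -0.664, -0.246, 0.235]
wrist_force: [-0.3, -0.5, 0.9]
opening: 0.633
t 3.9 p [0.5226 0.3179 0.0346] tool x [0.769 0.639 0.016] y [ 0.0139  0.0088 -0.9999] F [-0.29 -0.49  0.88] T [-0.013 -0.003 -0.012] q [ 0.35  0.49  1.65  0.    0.99 -0.35] op 0.633
rot [ 0.002 -0.002  0.016]
rot [-2.60e-02  3.14e+00  3.00e-03]
yaw now 39.74 shift cm tool [-0.93  1.74 -0.21] in target frame [0.9  1.76 0.21]
```

```bash
python3 -m jog '[[[-0.9,0,-0.2],[0,0,0.016],5.4],[[0,0,0],[0,0,0],5.4]]'; python3 go.py 0.517 0.3105 0.017 39.85
```

```text
time_s: 4.07
eef_pos: [0.5171, 0.3112, 0.0361]
eef_rot: [-0.664, 0.666, 0.241, -0.24]
wrist_force: [-1.2, -0.4, -0.1]
opening: 0.632
t 4.0667 p [0.5171 0.3112 0.0361] tool x [ 0.768  0.64  -0.   ] y [ 0.0014 -0.0018 -1.    ] F [-1.22 -0.38 -0.15] T [-0.019  0.01   0.013] q [ 0.35  0.48  1.65 -0.    1.01 -0.35] op 0.632
rot [ 0.002 -0.001 -0.   ]
rot [0.    3.141 0.004]
yaw now 39.79 shift cm tool [-0.05  1.91 -0.05] in target frame [0.05 1.91 0.05]
```

```bash
python3 -m jog '[[[-0.05,1,-0.05],[0,0,0],5.4],[[0,0.9,0],[0,0,0],5.4],[[0,0,0],[0,0,0],5.4]]'; python3 go.py 0.517 0.3105 0.017 39.85
```

```text
time_s: 4.32
eef_pos: [0.5203, 0.3117, 0.0206]
eef_rot: [-0.664, 0.666, 0.244, -0.237]
wrist_force: [-0.3, -0.7, -0.6]
opening: 0.635
t 4.3167 p [0.5203 0.3117 0.0206] tool x [0.768 0.64  0.008] y [ 9.1e-03  9.0e-04 -1.0e+00] F [-0.26 -0.71 -0.64] T [-0.007 -0.037 -0.017] q [ 0.35  0.51  1.66 -0.    0.97 -0.35] op 0.635
rot [ 0.005 -0.001  0.008]
rot [-0.012  3.14   0.008]
yaw now 39.79 shift cm tool [-0.33  0.35  0.12] in target frame [ 0.33  0.36 -0.12]
```

```bash
python3 -m jog '[[[-0.35,0.2,0.12],[0.005,0,0.008],5.4],[[0,0,0],[0,0,0],5.4]]'; python3 go.py 0.517 0.3105 0.017 39.85
```

```text
time_s: 4.48
eef_pos: [0.5169, 0.3103, 0.0186]
eef_rot: [0.665, -0.665, -0.24, 0.241]
wrist_force: [-0.8, -0.6, -0.5]
opening: 0.631
t 4.4833 p [0.5169 0.3103 0.0186] tool x [ 0.769  0.64  -0.001] y [-5.e-04 -2.e-04 -1.e+00] F [-0.75 -0.62 -0.54] T [-0.035 -0.065 -0.   ] q [ 0.34  0.51  1.66  0.    0.98 -0.35] op 0.631
rot [-0.    -0.001 -0.001]
rot [ 1.00e-03  3.14e+00 -0.00e+00]
yaw now 39.78 shift cm tool [0.02 0.16 0.01] in target frame [-0.02  0.16 -0.01]
```

```bash
python3 -m jog '[[[0,0,0],[0,0,0],4.5],[[0,0,0],[0,0,0],3],[[0,0,0],[0,0,0],3],[[0,0,0],[0,0,0],3],[[0,0,0],[0,0,0],3],[[0,0,0],[0,0,0],3]]'; python3 go.py 0.517 0.3105 0.017 39.85
```

```text
time_s: 4.98
eef_pos: [0.5173, 0.3105, 0.0194]
eef_rot: [0.665, -0.665, -0.241, 0.24]
wrist_force: [-0.2, -0.5, -1.2]
opening: 0.407
t 4.9833 p [0.5173 0.3105 0.0194] tool x [0.769 0.64  0.   ] y [ 2.e-04  2.e-04 -1.e+00] F [-0.19 -0.48 -1.18] T [0.011 0.072 0.011] q [ 0.34  0.51  1.66  0.    0.98 -0.35] op 0.407
rot [-0.    -0.001  0.   ]
rot [-0.    3.14 -0.  ]
yaw now 39.76 shift cm tool [-0.02  0.24  0.02] in target frame [ 0.02  0.24 -0.02]
```

```bash
python3 -m jog '[[[0,-1,0],[0,0,0],3],[[0,-2,0],[0,0,0],3],[[0,-3,0],[0,0,0],3],[[0,-3,0],[0,0,0],3],[[0,-3,0],[0,0,0],3],[[0,-2,0],[0,0,0],3],[[0,0,0],[0,0,0],3]]'; python3 go.py 0.5430 0.0405 0.16 39.8
```

```text
time_s: 5.57
eef_pos: [0.5147, 0.3095, 0.1657]
eef_rot: [0.665, -0.665, -0.238, 0.243]
wrist_force: [1.1, 1.0, 0.3]
opening: 0.407
t 5.5667 p [0.5147 0.3095 0.1657] tool x [ 0.769  0.64  -0.007] y [-0.0066 -0.0022 -1.    ] F [1.1  0.96 0.32] T [ 0.081 -0.109 -0.021] q [ 0.34  0.31  1.59  0.    1.25 -0.35] op 0.407
rot [-0.003 -0.001 -0.007]
rot [ 0.01   3.141 -0.004]
yaw now 39.76 shift cm tool [-15.02   0.61 -22.49] in target frame [15.04  0.57 22.48]
```

```bash
python3 -m jog '[[[-0.8,0,-1.2],[0,0,-0.007],3],[[-1.6,0,-2.4],[0,0,0],3],[[-1.6,0,-2.4],[0,0,0],3],[[-1.6,0,-2.4],[0,0,0],3],[[-1.6,0,-2.4],[0,0,0],3],[[-1.6,0,-2.4],[0,0,0],3],[[-1.6,0,-2.4],[0,0,0],3],[[-1.6,0,-2.4],[0,0,0],3],[[-1.6,0,-2.4],[0,0,0],3],[[-0.8,0,-1.2],[0,0,0],3],[[0,0,0],[0,0,0],3],[[0,0,0],[0,0,0],3]]'; python3 go.py 0.5430 0.0405 0.16 39.8; python3 - <<'E'
from h import *
for n in("top","scene","wrist"):
    c=imaging.camera(n); cv2.imwrite(f"pics/{n}2.png",c["frame"][...,::-1]); np.savez(f"{n}2.npz",**c)
a=cv2.imread("pics/top2.png")[120:270,210:390]; b=cv2.imread("pics/scene2.png")[120:300,230:446]
w=cv2.imread("pics/wrist2.png")[40:300,160:480]
a,b=[cv2.resize(i,(400,333),interpolation=3) for i in(a,b)]
cv2.imwrite("pics/mix2.png",np.vstack([np.hstack([a,b]),np.hstack([cv2.resize(w,(320,260)),np.zeros((260,480,3),np.uint8)])]))
E
```

```text
time_s: 6.57
eef_pos: [0.5398, 0.0419, 0.1624]
eef_rot: [0.666, -0.663, -0.242, 0.242]
wrist_force: [-0.5, 0.7, -1.2]
opening: 0.405
t 6.5667 p [0.5398 0.0419 0.1624] tool x [0.766 0.642 0.002] y [-0.0016  0.0052 -1.    ] F [-0.55  0.69 -1.17] T [ 0.031 -0.006  0.006] q [-0.14  0.18  1.75  0.01  1.21 -0.84] op 0.405
rot [-0.005  0.003  0.002]
rot [ 3.000e-03 -3.139e+00  8.000e-03]
yaw now 39.97 shift cm tool [ 0.15  0.24 -0.31] in target frame [-0.15  0.24  0.31]
```

View pics/mix2.png

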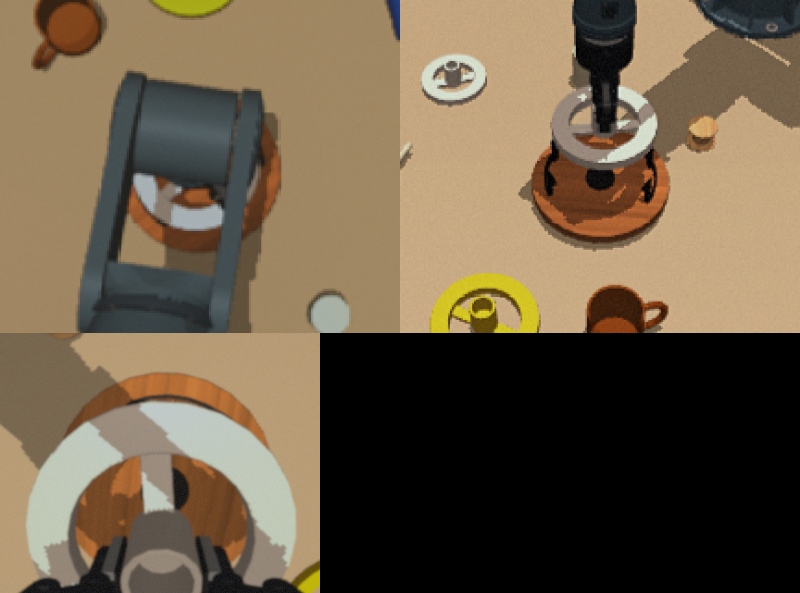

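Ring is held level above the stand, with bar and cup gripped. Next: ring centre versus TCP, and stand axis and height from both views.

```bash
cat > s.py <<'E'
from h import *
def ray(c,u,v,z):
    K,R,t=c["K"],c["R"],c["t"]
    d=R.T@np.array([(u-K[0][2])/K[0][0],(v-K[1][2])/K[1][1],1]); o=-R.T@t
    return o+d*(z-o[2])/d[2]
def fit(P):
    A=np.c_[2*P,np.ones(len(P))]; s=np.linalg.lstsq(A,(P**2).sum(1),rcond=None)[0]; return s[:2].round(4),np.sqrt(s[2]+s[0]**2+s[1]**2).round(4)
E
python3 - <<'E'
from s import *
s=dict(np.load("scene1.npz"));t=dict(np.load("top1.npz"))
def pad(c,u,v):
    h=cv2.cvtColor(c["frame"],cv2.COLOR_RGB2HSV)[...,2]<60; n,l,st,ce=cv2.connectedComponentsWithStats(h.astype(np.uint8)); i=l[v,u]; return ce[i],st[i]
ps,pt=pad(s,338,216),pad(t,299,197); print(ps,pt)
for z in(.04,.045,.05): print(z,ray(s,*ps[0],z),ray(t,*pt[0],z))
for n,c,(u,v) in(("s",s,(338,219)),("t",t,(299,197))):
    h=cv2.cvtColor(c["frame"],cv2.COLOR_RGB2HSV); m=((h[...,1]>115)&(h[...,0]<13)|(h[...,2]<60)).astype(np.uint8)*255
    b=np.zeros_like(m); b[v-42:v+42,u-42:u+42]=m[v-42:v+42,u-42:u+42]
    b=cv2.morphologyEx(b,cv2.MORPH_OPEN,np.ones((5,5),np.uint8))
    k=max(cv2.findContours(b,0,1)[0],key=cv2.contourArea)[:,0]
    if n=="s": print("bbox",k.min(0),k.max(0))
    for z in(.033,.037,.041): print(n,z,fit(np.array([ray(c,*p,z)[:2] for p in k])))
# ring in gripper, scene2 
c=dict(np.load("scene2.npz")); h=cv2.cvtColor(c["frame"],cv2.COLOR_RGB2HSV); W=cloud(c)
z0=.1624-.0192
u0,v0=337,190
m=(np.abs(W[...,2]-z0-.018)<.012)&(h[...,1]<75)&(h[...,2]>70); b=np.zeros(m.shape,np.uint8); b[155:215,300:380]=m[155:215,300:380]*255
k=max(cv2.findContours(b,0,1)[0],key=cv2.contourArea); hk=cv2.convexHull(k)[:,0]; print("ring px",hk.min(0),hk.max(0), fit(np.array([ray(c,*p,z0+.018)[:2] for p in hk])))
# wrist2 by masks
c=dict(np.load("wrist2.npz")); f=c["frame"]; h=cv2.cvtColor(f,cv2.COLOR_RGB2HSV)
m=((h[...,1]<70)&(h[...,2]>100)).astype(np.uint8)*255; m[:80]=0; m[260:]=0
k=max(cv2.findContours(m,0,1)[0],key=cv2.contourArea); hk=cv2.convexHull(k)[:,0]; hk=hk[(hk[:,1]<225)]
print("wrist ring",hk.min(0),hk.max(0),fit(np.array([fray(c,*p,z0+.018)[:2] for p in hk])))
E
```

```text
(array([337.66049383, 215.39506173]), array([330, 209,  16,  14, 162], dtype=int32)) (array([299.17532468, 196.24675325]), array([293, 190,  14,  14, 154], dtype=int32))
0.04 [0.54783805 0.04502313 0.04      ] [0.54330946 0.04012976 0.04      ]
0.045 [0.55101594 0.0473423  0.045     ] [0.54288665 0.03999754 0.045     ]
0.05 [0.55419383 0.04966147 0.05      ] [0.54246384 0.03986533 0.05      ]
bbox [301 190] [374 249]
s 0.033 (array([0.5519, 0.0476]), np.float64(0.1036))
s 0.037 (array([0.5544, 0.0495]), np.float64(0.1032))
s 0.041 (array([0.5569, 0.0513]), np.float64(0.1028))
t 0.033 (array([0.5449, 0.0353]), np.float64(0.0938))
t 0.037 (array([0.5446, 0.0352]), np.float64(0.0935))
t 0.041 (array([0.5442, 0.0351]), np.float64(0.0933))
ring px [312 166] [368 210] (array([0.546 , 0.0493]), np.float64(0.0766))
wrist ring [186 108] [456 222] (array([0.5399, 0.0429]), np.float64(0.0745))
```

```bash
python3 -m jog '[[[0.15,1,-0.3],[-0.005,0,0.002],3],[[0,1.5,0],[0,0,0],3],[[0,1.5,0],[0,0,0],3],[[0,1,0],[0,0,0],3],[[0,0,0],[0,0,0],3],[[0,0,0],[0,0,0],3]]'; python3 go.py 0.5430 0.0400 0.11 39.8
```

```text
time_s: 7.22
eef_pos: [0.5434, 0.048, 0.1087]
eef_rot: [-0.663, 0.663, 0.246, -0.245]
wrist_force: [-0.0, -0.2, -1.1]
opening: 0.405
t 7.2167 p [0.5434 0.048  0.1087] tool x [0.759 0.651 0.001] y [ 2.e-03 -2.e-04 -1.e+00] F [-0.03 -0.23 -1.11] T [0.005 0.019 0.055] q [-0.13  0.26  1.78  0.    1.1  -0.84] op 0.405
rot [0.001 0.014 0.001]
rot [ 2.000e-03 -3.127e+00 -2.000e-03]
yaw now 40.62 shift cm tool [-0.55 -0.13 -0.58] in target frame [ 0.54 -0.13  0.59]
```

```bash
python3 -m jog '[[[-0.5,0,-0.55],[0,0.01,0],3],[[0,0,0],[0,0,0],3],[[0,0,0],[0,0,0],3]]'; python3 go.py 0.5430 0.0400 0.11 39.8;  python3 - <<'E'
from s import *
for n in("scene","wrist"):
    c=imaging.camera(n); np.savez(f"{n}3.npz",**c); cv2.imwrite(f"pics/{n}3.png",c["frame"][...,::-1])
b=cv2.imread("pics/scene3.png")[140:280,270:410]; w=cv2.imread("pics/wrist3.png")[40:320,160:480]
cv2.imwrite("pics/mix3.png",np.hstack([cv2.resize(b,(420,420),interpolation=3),cv2.resize(w,(380,420))]))
E
```

```text
time_s: 7.47
eef_pos: [0.5435, 0.0407, 0.1093]
eef_rot: [-0.664, 0.665, 0.243, -0.242]
wrist_force: [0.3, 1.1, -1.3]
opening: 0.401
t 7.4667 p [0.5435 0.0407 0.1093] tool x [0.765 0.644 0.002] y [ 2.5e-03 -4.0e-04 -1.0e+00] F [ 0.27  1.11 -1.33] T [ 0.007 -0.007  0.031] q [-0.14  0.26  1.78 -0.    1.1  -0.84] op 0.401
rot [0.002 0.005 0.002]
rot [ 3.000e-03 -3.137e+00 -3.000e-03]
yaw now 40.08 shift cm tool [-0.09 -0.07 -0.02] in target frame [ 0.09 -0.07  0.02]
```

View pics/mix3.png

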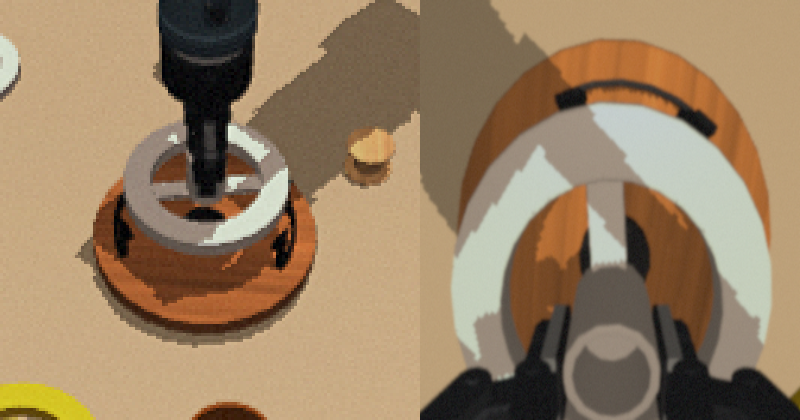

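Scene crop: ring level above the prongs. Wrist crop: wood edge arc, prongs of one clip at about (570,98) and (697,122) and the ring's rim edge are visible, so I fit both circles in the wrist frame.

```bash
python3 - <<'E'
from s import *
from scipy.optimize import least_squares
c=dict(np.load("wrist3.npz")); h=cv2.cvtColor(c["frame"],cv2.COLOR_RGB2HSV)
wood=((h[...,0]<13)&(h[...,1]>140)).astype(np.uint8)*255; wood[:50]=0; wood[180:]=0
wood[:, :170]=0; wood[:,470:]=0
k=max(cv2.findContours(cv2.morphologyEx(wood,cv2.MORPH_OPEN,np.ones((3,3))),0,1)[0],key=cv2.contourArea)
hk=cv2.convexHull(k)[:,0]; hk=hk[hk[:,1]<165]; print(len(hk),hk.tolist())
for z in(.031,.035,.039):
    P=np.array([fray(c,*p,z)[:2] for p in hk]); r=least_squares(lambda s:np.hypot(*(P-s).T)-.105,[.543,.04],loss="soft_l1",f_scale=.001); print("stand",z,r.x.round(4),np.abs(r.fun).mean().round(5),fit(P))
m=((h[...,1]<70)&(h[...,2]>100)).astype(np.uint8)*255; m[:90]=0; m[280:]=0
k=max(cv2.findContours(m,0,1)[0],key=cv2.contourArea); hk=cv2.convexHull(k)[:,0]; hk=hk[hk[:,1]<230]
P=np.array([fray(c,*p,.1093-.0192+.018)[:2] for p in hk]); r=least_squares(lambda s:np.hypot(*(P-s).T)-.075,[.543,.04],loss="soft_l1",f_scale=.001); print("ring",r.x,fit(P))
E
```

```text
Traceback (most recent call last):
ValueError: max() iterable argument is empty
```

```bash
python3 - <<'E'
from s import *
from scipy.optimize import least_squares
c=dict(np.load("wrist3.npz")); h=cv2.cvtColor(c["frame"],cv2.COLOR_RGB2HSV)
print([(p,h[p[1],p[0]].tolist()) for p in((320,75),(320,60),(380,70),(215,140),(440,150),(300,200))])
wood=((h[...,1]>150)&(h[...,2]>50)).astype(np.uint8)*255; wood[:50]=0; wood[180:]=0
wood[:, :170]=0; wood[:,470:]=0
k=max(cv2.findContours(wood,0,1)[0],key=cv2.contourArea)
hk=cv2.convexHull(k)[:,0]; hk=hk[hk[:,1]<165]; print(len(hk),hk.tolist())
for z in(.031,.035,.039):
    P=np.array([fray(c,*p,z)[:2] for p in hk]); r=least_squares(lambda s:np.hypot(*(P-s).T)-.105,[.543,.04],loss="soft_l1",f_scale=.001); print("stand",z,r.x.round(4),np.abs(r.fun).mean().round(5),fit(P))
m=((h[...,1]<70)&(h[...,2]>100)).astype(np.uint8)*255; m[:90]=0; m[280:]=0
k=max(cv2.findContours(m,0,1)[0],key=cv2.contourArea); hk=cv2.convexHull(k)[:,0]; hk=hk[hk[:,1]<230]
P=np.array([fray(c,*p,.1093-.0192+.018)[:2] for p in hk]); r=least_squares(lambda s:np.hypot(*(P-s).T)-.075,[.543,.04],loss="soft_l1",f_scale=.001); print("ring",r.x,fit(P))
E
```

```text
[((320, 75), [13, 180, 186]), ((320, 60), [18, 90, 188]), ((380, 70), [18, 88, 189]), ((215, 140), [13, 176, 107]), ((440, 150), [14, 182, 178]), ((300, 200), [20, 18, 43])]
30 [[335, 67], [345, 68], [361, 72], [371, 75], [374, 76], [379, 78], [381, 79], [398, 89], [403, 92], [409, 97], [426, 114], [433, 124], [441, 137], [443, 141], [445, 146], [196, 162], [197, 159], [202, 145], [205, 138], [207, 134], [215, 122], [224, 110], [229, 105], [239, 96], [246, 90], [253, 86], [277, 74], [280, 73], [303, 68], [308, 67]]
stand 0.031 [0.5468 0.0403] 0.00022 (array([0.5461, 0.0411]), np.float64(0.1041))
stand 0.035 [0.5475 0.0398] 0.00056 (array([0.5452, 0.0421]), np.float64(0.1023))
stand 0.039 [0.5482 0.0393] 0.0009 (array([0.5442, 0.0432]), np.float64(0.1004))
ring [0.54440911 0.03988375] (array([0.5438, 0.0407]), np.float64(0.0742))
```

```bash
python3 -m jog '[[[0.1,0.5,-0.1],[0,0.005,0.002],3],[[0,0.5,-0.1],[0,0,0],3],[[0,0,0],[0,0,0],3],[[0,0,0],[0,0,0],3]]'; python3 go.py 0.5445 0.0408 0.095 39.8
```

```text
time_s: 7.9
eef_pos: [0.547, 0.0392, 0.0998]
eef_rot: [-0.664, 0.666, 0.241, -0.239]
wrist_force: [-0.1, -1.1, -0.6]
opening: 0.403
t 7.9 p [0.547  0.0392 0.0998] tool x [0.769 0.639 0.002] y [ 0.0041 -0.0023 -1.    ] F [-0.11 -1.13 -0.56] T [-0.003  0.03   0.034] q [-0.14  0.28  1.78 -0.    1.08 -0.84] op 0.403
rot [ 0.004 -0.001  0.002]
rot [-3.00e-03  3.14e+00  7.00e-03]
yaw now 39.73 shift cm tool [-0.1   0.48  0.28] in target frame [ 0.1   0.48 -0.28]
```

```bash
python3 -m jog '[[[-0.1,0.2,0.28],[0.004,0,0.002],3],[[0,0,0],[0,0,0],3]]'; python3 go.py 0.5445 0.0408 0.095 39.8; python3 -m jog '[[[0,0.4,0],[0,0,0],3],[[0,0,0],[0,0,0],3]]'; python3 go.py 0.5445 0.0408 0.09 39.8
```

```text
time_s: 8.07
eef_pos: [0.5441, 0.0409, 0.0973]
eef_rot: [0.665, -0.665, -0.24, 0.241]
wrist_force: [-0.3, 0.0, -0.6]
opening: 0.403
t 8.0667 p [0.5441 0.0409 0.0973] tool x [ 0.769  0.639 -0.001] y [-1.e-03 -3.e-04 -1.e+00] F [-0.32  0.02 -0.57] T [ 0.029  0.012 -0.028] q [-0.14  0.28  1.79 -0.    1.08 -0.84] op 0.403
rot [-0.    -0.001 -0.001]
rot [ 1.00e-03  3.14e+00 -1.00e-03]
yaw now 39.72 shift cm tool [ 0.03  0.23 -0.03] in target frame [-0.03  0.23  0.03]
time_s: 8.23
eef_pos: [0.5443, 0.0409, 0.0931]
eef_rot: [-0.665, 0.665, 0.24, -0.24]
wrist_force: [0.6, 0.6, -1.2]
opening: 0.41
t 8.2333 p [0.5443 0.0409 0.0931] tool x [ 0.769  0.639 -0.   ] y [-3.e-04 -3.e-04 -1.e+00] F [ 0.6   0.56 -1.21] T [-0.09  -0.089 -0.03 ] q [-0.14  0.28  1.79 -0.    1.07 -0.84] op 0.41
rot [ 0.    -0.001 -0.   ]
rot [1.00e-03 3.14e+00 0.00e+00]
yaw now 39.73 shift cm tool [ 0.01  0.31 -0.03] in target frame [-0.01  0.31  0.03]
```

Excellent. Continue in 3 mm steps, watching force.

```bash
for i in 1 2; do python3 -m jog '[[[0,0.3,0],[0,0,0],3],[[0,0,0],[0,0,0],3]]' >/dev/null; python3 go.py 0.5445 0.0408 0.09 39.8 | grep -E "^t|rot" | head -2; done
```

```text
t 8.4 p [0.5448 0.0409 0.0902] tool x [0.769 0.639 0.   ] y [ 8.e-04 -6.e-04 -1.e+00] F [ 0.64 -0.45 -0.75] T [-0.021 -0.024 -0.019] q [-0.14  0.29  1.79 -0.    1.06 -0.84] op 0.404
rot [ 0.001 -0.001  0.   ]
t 8.5667 p [0.5452 0.0409 0.0873] tool x [0.769 0.639 0.001] y [ 1.6e-03 -6.0e-04 -1.0e+00] F [-0.6  -0.08 -1.  ] T [-0.008 -0.023  0.034] q [-0.14  0.29  1.79 -0.    1.06 -0.84] op 0.408
rot [ 0.001 -0.001  0.001]
```

```bash
python3 -m jog '[[[-0.05,0.3,0],[0.001,0,0.001],3],[[0,0,0],[0,0,0],3]]' >/dev/null; python3 go.py 0.5445 0.0408 0.09 39.8 | grep -E "^t|yaw"; python3 -m jog '[[[0,0.3,0],[0,0,0],3],[[0,0,0],[0,0,0],3]]' >/dev/null; python3 go.py 0.5445 0.0408 0.09 39.8 | grep -E "^t|yaw"
```

```text
t 8.7333 p [0.5452 0.0405 0.0844] tool x [0.769 0.639 0.   ] y [ 1.e-03 -5.e-04 -1.e+00] F [ 0.29 -1.07 -1.83] T [-0.003  0.112  0.047] q [-0.14  0.3   1.79 -0.    1.05 -0.84] op 0.406
yaw now 39.74 shift cm tool [-0.04 -0.56  0.06] in target frame [ 0.04 -0.56 -0.06]
t 8.9 p [0.5453 0.0404 0.0815] tool x [0.769 0.639 0.   ] y [ 1.3e-03 -8.0e-04 -1.0e+00] F [0.03 0.28 0.25] T [0.045 0.034 0.011] q [-0.14  0.3   1.79 -0.    1.05 -0.84] op 0.402
yaw now 39.75 shift cm tool [-0.04 -0.85  0.08] in target frame [ 0.04 -0.85 -0.09]
```

```bash
python3 -m jog '[[[0,0.2,0],[0,0,0],3],[[0,0,0],[0,0,0],3]]' >/dev/null; python3 go.py 0.5445 0.0408 0.09 39.8 | grep -E "^t"; python3 -m jog '[[[0,0.2,0],[0,0,0],3],[[0,0,0],[0,0,0],3]]' >/dev/null; python3 go.py 0.5445 0.0408 0.09 39.8 | grep -E "^t|yaw"
```

```text
t 9.0667 p [0.5455 0.0403 0.0795] tool x [0.769 0.639 0.001] y [ 1.6e-03 -9.0e-04 -1.0e+00] F [ 0.25  1.07 -2.64] T [ 0.067 -0.071  0.049] q [-0.14  0.31  1.79 -0.    1.04 -0.84] op 0.409
t 9.2333 p [0.5452 0.0405 0.0769] tool x [0.769 0.639 0.001] y [ 1.1e-03 -6.0e-04 -1.0e+00] F [ 0.72  0.5  -2.76] T [ 0.164 -0.204  0.072] q [-0.14  0.31  1.79 -0.    1.04 -0.84] op 0.405
yaw now 39.75 shift cm tool [-0.04 -1.31  0.07] in target frame [ 0.04 -1.31 -0.07]
```

```bash
python3 - <<'E'
from s import *
F=[]
for i in range(4):
    c=imaging.camera("scene"); o=ctrl.get_obs(); F.append(np.r_[o["wrist_force"],o["torque"]])
print(np.mean(F,0).round(3),np.std(F,0).round(3))
b=c["frame"][150:270,270:410,::-1]; w=imaging.camera("wrist")["frame"][40:320,160:480,::-1]
cv2.imwrite("pics/mix4.png",np.hstack([cv2.resize(b,(420,360),interpolation=3),cv2.resize(w,(380,360))]))
E
```

```text
[ 0.713  0.578 -3.09   0.074 -0.161  0.092] [0.165 0.216 0.596 0.034 0.032 0.022]
```

View pics/mix4.png

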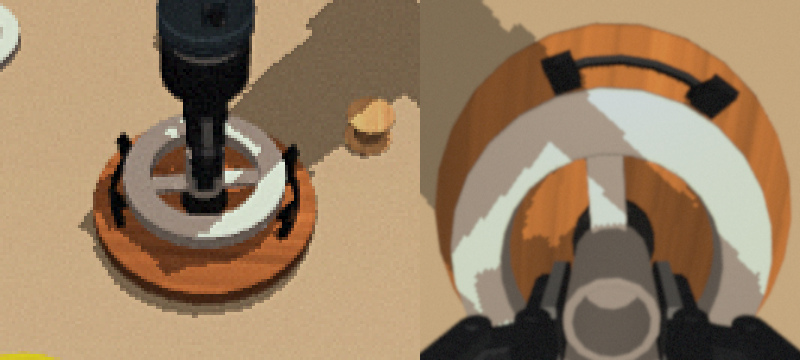

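Ring sits between the prongs of both clips, still above the wood, forces small. Continue gently.

```bash
python3 -m jog '[[[0,0.2,0],[0,0,0],3],[[0,0,0],[0,0,0],3]]' >/dev/null; python3 go.py 0.5445 0.0408 0.09 39.8 | grep -E "^t"; python3 -m jog '[[[0,0.15,0],[0,0,0],3],[[0,0,0],[0,0,0],3]]' >/dev/null; python3 go.py 0.5445 0.0408 0.09 39.8 | grep -E "^t|yaw"
```

```text
t 9.65 p [0.5451 0.0404 0.0751] tool x [ 0.769  0.64  -0.   ] y [ 7.e-04 -1.e-03 -1.e+00] F [ 0.46  0.83 -3.57] T [ 0.071 -0.021  0.068] q [-0.14  0.31  1.79 -0.    1.03 -0.84] op 0.407
t 9.8167 p [0.5451 0.0403 0.0735] tool x [ 0.769  0.64  -0.   ] y [ 7.0e-04 -1.2e-03 -1.0e+00] F [-0.39  0.16 -3.51] T [ 0.112 -0.12   0.135] q [-0.14  0.32  1.79 -0.    1.03 -0.84] op 0.406
yaw now 39.77 shift cm tool [-0.01 -1.65  0.08] in target frame [ 0.01 -1.65 -0.08]
```

```bash
cat > d.py <<'E'
from s import *
def meas(c):
    W=cloud(c); h=cv2.cvtColor(c["frame"],cv2.COLOR_RGB2HSV); r=np.hypot(W[...,0]-.549,W[...,1]-.046)
    z=W[...,2]; wh=(r<.09)&(h[...,1]<75)&(h[...,2]>70)&(z>.02)&(z<.2)
    ww=(h[...,1]>140)&(h[...,2]>60)&(r>.085)&(r<.1)
    zz=z[wh]; 
    k=wh&(np.abs(z-np.nanpercentile(zz,50))<.012); A=np.c_[W[k][:,:2]-[.5445,.0408],np.ones(k.sum())]; s=np.linalg.lstsq(A,W[k][:,2],rcond=None)[0]
    return "ring z med %.4f plane %s n %d; wood %.4f n %d"%(np.median(zz),s.round(4),k.sum(),np.nanmedian(z[ww]),ww.sum())
if __name__=="__main__":
    print(meas(dict(np.load("scene3.npz")))); 
    F=[]
    for i in range(3): c=imaging.camera("scene"); o=ctrl.get_obs(); F.append(np.r_[o["wrist_force"],o["torque"]])
    print(meas(c),np.mean(F,0).round(2),o["eef_pos"].round(4),o["time_s"])
E
python3 d.py
```

```text
ring z med 0.1065 plane [-0.0016 -0.0016  0.1054] n 1260; wood 0.0339 n 651
ring z med 0.0704 plane [-0.0012 -0.0024  0.0696] n 1206; wood 0.0340 n 561 [ 0.56  0.15 -2.65  0.07 -0.06  0.05] [0.5451 0.0403 0.0736] 9.9667
```

```bash
python3 -m jog '[[[0,0.25,0],[0,0,0],3],[[0,0,0],[0,0,0],3]]' >/dev/null; python3 go.py 0.5445 0.0408 0.09 39.8 | grep -E "^t"; python3 -m jog '[[[0,0.25,0],[0,0,0],3],[[0,0,0],[0,0,0],3]]' >/dev/null; python3 go.py 0.5445 0.0408 0.09 39.8 | grep -E "^t|yaw";python3 -m jog '[[[0,0.2,0],[0,0,0],3],[[0,0,0],[0,0,0],3]]' >/dev/null; python3 go.py 0.5445 0.0408 0.09 39.8 | grep -E "^t|yaw"
```

```text
t 10.1333 p [0.5452 0.0402 0.0711] tool x [ 0.769  0.64  -0.   ] y [ 8.0e-04 -1.3e-03 -1.0e+00] F [ 0.03 -1.34 -3.12] T [0.048 0.044 0.052] q [-0.14  0.32  1.8  -0.    1.03 -0.84] op 0.409
t 10.3 p [0.5452 0.0402 0.0685] tool x [ 0.769  0.64  -0.   ] y [ 9.0e-04 -1.4e-03 -1.0e+00] F [-0.1   0.73 -3.69] T [ 0.024 -0.005  0.082] q [-0.14  0.32  1.8  -0.    1.02 -0.84] op 0.407
yaw now 39.78 shift cm tool [-0.02 -2.15  0.09] in target frame [ 0.02 -2.15 -0.09]
t 10.4667 p [0.5453 0.0402 0.0663] tool x [ 0.769  0.64  -0.   ] y [ 9.0e-04 -1.4e-03 -1.0e+00] F [-0.04  0.07 -3.44] T [0.077 0.026 0.017] q [-0.14  0.33  1.8  -0.    1.02 -0.84] op 0.405
yaw now 39.78 shift cm tool [-0.02 -2.37  0.09] in target frame [ 0.02 -2.37 -0.1 ]
```

```bash
python3 -m jog '[[[0,0.2,0],[0,0,0],3],[[0,0,0],[0,0,0],3]]' >/dev/null; python3 go.py 0.5445 0.0408 0.09 39.8 | grep -E "^t"; python3 -m jog '[[[0,0.15,0],[0,0,0],3],[[0,0,0],[0,0,0],3]]' >/dev/null; python3 go.py 0.5445 0.0408 0.09 39.8 | grep -E "^t|yaw";python3 -m jog '[[[0,0.1,0],[0,0,0],3],[[0,0,0],[0,0,0],3]]' >/dev/null; python3 go.py 0.5445 0.0408 0.09 39.8 | grep -E "^t|yaw"
```

```text
t 10.6333 p [0.5453 0.0402 0.0641] tool x [ 0.769  0.64  -0.   ] y [ 0.001  -0.0014 -1.    ] F [-0.53  1.58 -3.3 ] T [0.074 0.007 0.078] q [-0.14  0.33  1.8  -0.    1.01 -0.84] op 0.41
t 10.8 p [0.5453 0.0402 0.0623] tool x [ 0.769  0.64  -0.   ] y [ 9.0e-04 -1.4e-03 -1.0e+00] F [ 0.91 -0.66 -5.04] T [ 0.106 -0.127 -0.062] q [-0.14  0.33  1.8  -0.    1.01 -0.84] op 0.405
yaw now 39.77 shift cm tool [-0.02 -2.77  0.09] in target frame [ 0.02 -2.77 -0.1 ]
t 10.9667 p [0.5453 0.0402 0.0615] tool x [ 0.769  0.64  -0.   ] y [ 8.0e-04 -1.3e-03 -1.0e+00] F [-0.92  1.26  0.16] T [0.072 0.149 0.073] q [-0.14  0.34  1.8  -0.    1.01 -0.84] op 0.403
yaw now 39.77 shift cm tool [-0.02 -2.85  0.1 ] in target frame [ 0.02 -2.85 -0.1 ]
```

```bash
python3 d.py | tail -1;  python3 - <<'E'
from s import *
b=imaging.camera("scene")["frame"][150:270,270:410,::-1]; w=imaging.camera("wrist")["frame"][40:320,160:480,::-1]
cv2.imwrite("pics/mix5.png",np.hstack([cv2.resize(b,(420,360),interpolation=3),cv2.resize(w,(380,360))]))
E
```

```text
ring z med 0.0584 plane [-0.0031 -0.0047  0.0576] n 1194; wood 0.0338 n 614 [-0.84  0.39  0.04  0.1   0.14  0.05] [0.5453 0.0402 0.0616] 11.1167
```

View pics/mix5.png

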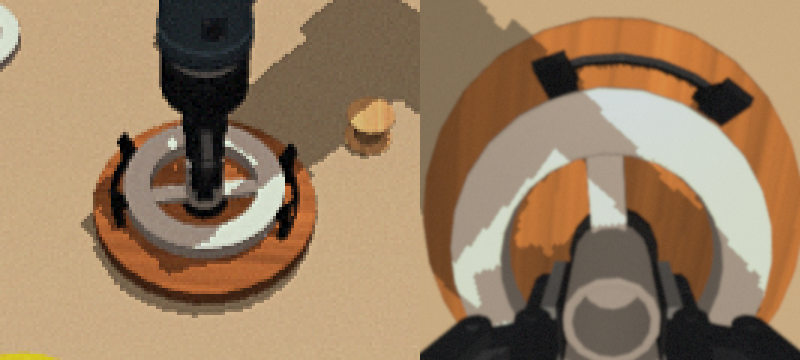

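```bash
python3 -m jog '[[[0,0.1,0],[0,0,0],3],[[0,0,0],[0,0,0],3]]' >/dev/null; python3 d.py | tail -1; python3 -m jog '[[[0,0.1,0],[0,0,0],3],[[0,0,0],[0,0,0],3]]' >/dev/null; python3 d.py | tail -1
```

```text
ring z med 0.0581 plane [-0.0033 -0.0016  0.0571] n 1203; wood 0.0341 n 618 [-1.37  0.94  1.82  0.05  0.29  0.06] [0.5453 0.0402 0.061 ] 11.5333
ring z med 0.0568 plane [-0.0037 -0.0032  0.056 ] n 1184; wood 0.0339 n 636 [ 0.38  0.11 -1.75  0.12 -0.    0.05] [0.5453 0.0402 0.0599] 11.85
```

```bash
python3 -m jog '[[[0,0.1,0],[0,0,0],3],[[0,0,0],[0,0,0],3]]' >/dev/null; python3 d.py | tail -1; python3 -m jog '[[[0,0.1,0],[0,0,0],3],[[0,0,0],[0,0,0],3]]' >/dev/null; python3 d.py | tail -1
```

```text
ring z med 0.0566 plane [-0.0012 -0.0023  0.0557] n 1170; wood 0.0341 n 655 [-3.34  0.22  4.95  0.06  0.54  0.  ] [0.5454 0.0401 0.0596] 12.1667
ring z med 0.0566 plane [-0.0052 -0.0026  0.0557] n 1164; wood 0.0340 n 644 [-3.34 -0.26  5.12  0.07  0.56  0.01] [0.5454 0.0402 0.0594] 12.4833
```

```bash
python3 -m jog '[[[0,0.2,0],[0,0,0],3],[[0,0,0],[0,0,0],3]]' ; python3 d.py | tail -1;  python3 - <<'E'
from s import *
b=imaging.camera("scene")["frame"][165:255,290:390,::-1]; w=imaging.camera("wrist")["frame"][40:200,170:470,::-1]
cv2.imwrite("pics/mix6.png",np.hstack([cv2.resize(b,(400,360),interpolation=3),cv2.resize(w,(400,213)).copy() if 0 else cv2.copyMakeBorder(cv2.resize(w,(400,213),interpolation=3),0,147,0,0,0)]))
E
```

```text
time_s: 12.65
eef_pos: [0.5455, 0.0401, 0.0584]
eef_rot: [-0.664, 0.666, 0.241, -0.241]
wrist_force: [-3.2, 0.5, 6.1]
opening: 0.404
ring z med 0.0556 plane [-0.0036 -0.0004  0.0546] n 1174; wood 0.0338 n 652 [-3.6   0.6   6.26  0.09  0.66 -0.01] [0.5456 0.0402 0.0586] 12.8
```

View pics/mix6.png

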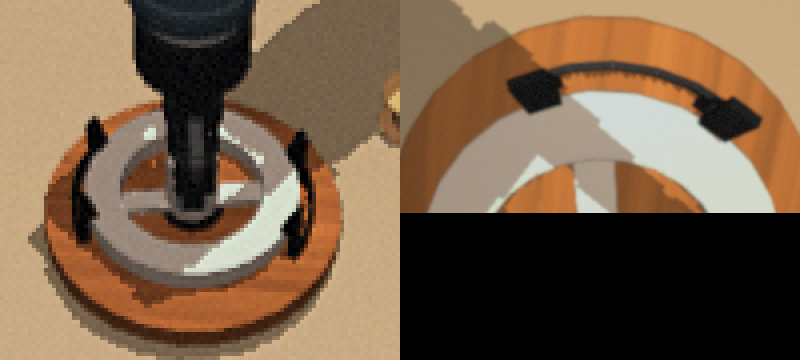

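```bash
cat > tips.py <<'E'
from s import *
def tips(c):
    g=cv2.cvtColor(c["frame"],cv2.COLOR_RGB2GRAY).astype(float); o=[]
    for (x0,x1,y0,y1) in((304,320,188,206),(358,374,188,212)):
        w=np.clip(75-g[y0:y1,x0:x1],0,40); v,u=np.mgrid[y0:y1,x0:x1]
        top=v[w>15].min(); s=(v<top+6); w=w*s; o+=[round((u*w).sum()/w.sum(),2),round((v*w).sum()/w.sum(),2)]
    return o
if __name__=="__main__":
    print("free",tips(dict(np.load("scene1.npz")))," 3:",tips(dict(np.load("scene3.npz"))))
    c=imaging.camera("scene"); print("now",tips(c)); np.savez("scene_now.npz",**c)
E
python3 tips.py; python3 -m jog '[[[0,0.3,0],[0,0,0],3],[[0,0,0],[0,0,0],3]]' >/dev/null; python3 d.py | tail -1; python3 tips.py | tail -1
```

```text
free [np.float64(313.67), np.float64(197.84), np.float64(364.1), np.float64(201.05)]  3: [np.float64(309.92), np.float64(204.82), np.float64(366.97), np.float64(203.24)]
now [np.float64(313.65), np.float64(197.85), np.float64(363.81), np.float64(200.45)]
ring z med 0.0541 plane [-0.0008 -0.0031  0.0532] n 1180; wood 0.0339 n 651 [-4.07  0.25  7.04  0.1   0.85  0.01] [0.5457 0.0401 0.0572] 13.2667
now [np.float64(313.64), np.float64(197.84), np.float64(363.39), np.float64(198.58)]
```

```bash
python3 - <<'E'
from s import *; from tips import tips
for n in(4,5):
    b=cv2.resize(cv2.imread(f"pics/mix{n}.png")[:360,:420],(140,120),interpolation=cv2.INTER_AREA)
    f=np.full((400,640,3),200,np.uint8); f[150:270,270:410]=b[...,::-1]; print(n,tips({"frame":f}))
a,b=np.load("scene1.npz")["frame"],np.load("scene_now.npz")["frame"]
q=cv2.cvtColor(cv2.resize(cv2.imread("pics/mix4.png")[:360,:420],(140,120),interpolation=cv2.INTER_AREA),4)
r=lambda i:cv2.resize(i,(260,220),interpolation=3)
f=np.zeros_like(a); f[150:270,270:410]=q
rows=[np.hstack([r(i[185:240,300:330]) if 0 else cv2.resize(i[185:245,x:x+32],(260,488),interpolation=3) for i in(a,f,b)]) for x in(297,)]
rows2=np.hstack([cv2.resize(i[185:245,350:382],(130,244),interpolation=3) for i in(a,f,b)])
im=np.vstack([cv2.resize(rows[0],(390,244)),rows2]); cv2.imwrite("pics/tips.png",im[...,::-1])
E
```

```text
4 [np.float64(310.97), np.float64(197.54), np.float64(366.4), np.float64(200.79)]
5 [np.float64(311.67), np.float64(197.92), np.float64(364.89), np.float64(198.75)]
```

View pics/tips.png

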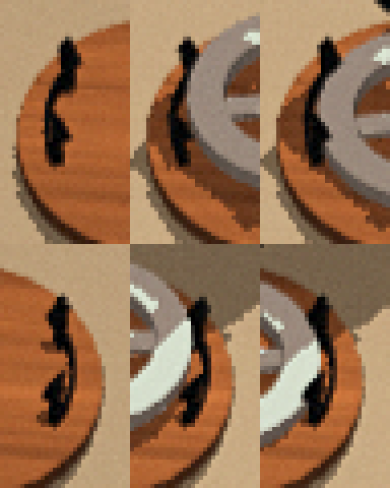

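Tips of both clips are back to their free pixel positions (right 313.65 versus spread 311.0; left 363.4 versus 366.4), lying over the rim: both snapped. Relax, then open.

```bash
python3 -m jog '[[[0,-0.2,0],[0,0,0],3],[[0,0,0],[0,0,0],3]]' >/dev/null; python3 d.py | tail -1; python3 -m jog '[[[0,0,0],[0,0,0],4],[[0,0,0],[0,0,0],5],[[0,0,0],[0,0,0],5.6],[[0,0,0],[0,0,0],5.6],[[0,0,0],[0,0,0],5.6],[[0,0,0],[0,0,0],5.6]]'; python3 go.py 0.5455 0.0401 0.16 39.8
```

```text
ring z med 0.0567 plane [-0.0028 -0.0026  0.0557] n 1171; wood 0.0342 n 652 [-3.68  0.61  5.32  0.14  0.57 -0.02] [0.5457 0.0402 0.0597] 13.6333
time_s: 14.13
eef_pos: [0.5468, 0.0397, 0.0589]
eef_rot: [-0.664, 0.666, 0.241, -0.24]
wrist_force: [-0.4, 0.2, 0.4]
opening: 0.656
t 14.1333 p [0.5468 0.0397 0.0589] tool x [0.769 0.64  0.001] y [ 0.0031 -0.0025 -1.    ] F [-0.42  0.16  0.43] T [ 0.013  0.013 -0.045] q [-0.14  0.34  1.8  -0.    1.   -0.84] op 0.656
rot [ 0.004 -0.     0.001]
rot [-1.000e-03  3.141e+00  6.000e-03]
yaw now 39.78 shift cm tool [ -0.07 -10.11   0.08] in target frame [  0.08 -10.11  -0.12]
```

```bash
python3 -m jog '[[[0,-0.5,0],[0.002,0,0],5.6],[[0,-0.8,0],[0,0,0],5.6],[[0,-0.8,0],[0,0,0],5.6],[[0,-0.8,0],[0,0,0],5.6],[[0,0,0],[0,0,0],5.6]]'; python3 go.py 0.5460 0.040 0.16 39.8 | tail -1
```

```text
time_s: 14.55
eef_pos: [0.5469, 0.0397, 0.0908]
eef_rot: [-0.664, 0.665, 0.241, -0.24]
wrist_force: [0.8, 0.2, 0.2]
opening: 0.656
yaw now 39.78 shift cm tool [-0.05 -6.92  0.07] in target frame [ 0.05 -6.92 -0.08]
```

```bash
python3 -m jog '[[[0,-2.5,0],[0,0,0],5.6],[[0,-3.5,0],[0,0,0],5.6],[[0,-3.5,0],[0,0,0],5.6],[[0,-3,0],[0,0,0],5.6],[[-2,0,2],[0,0,0],5.6],[[-2,0,2],[0,0,0],5.6],[[-2,0,2],[0,0,0],5.6],[[-2,0,2],[0,0,0],5.6],[[-2,0,2],[0,0,0],5.6],[[-2,0,2],[0,0,0],5.6],[[0,0,0],[0,0,0],5.6],[[0,0,0],[0,0,0],5.6]]'; python3 - <<'E'
from s import *; from d import meas; from tips import tips
c=imaging.camera("scene"); print(meas(c),tips(c),tips(dict(np.load("scene1.npz"))))
b=c["frame"][165:255,285:395,::-1]; t=imaging.camera("top"); a=t["frame"][150:240,180:345,::-1]
cv2.imwrite("pics/fin.png",np.hstack([cv2.resize(b,(440,360),interpolation=3),cv2.resize(a,(360,196),interpolation=3) if 0 else cv2.copyMakeBorder(cv2.resize(a,(360,196),interpolation=3),0,164,0,0,0)]))
E
```

```text
time_s: 15.55
eef_pos: [0.3729, 0.0555, 0.2268]
eef_rot: [-0.662, 0.668, 0.245, -0.236]
wrist_force: [0.6, -0.4, 0.1]
opening: 0.654
ring z med 0.0573 plane [-0.0045 -0.0046  0.0563] n 1343; wood 0.0340 n 641 [np.float64(313.51), np.float64(197.76), np.float64(363.02), np.float64(198.48)] [np.float64(313.67), np.float64(197.84), np.float64(364.1), np.float64(201.05)]
```

View pics/fin.png

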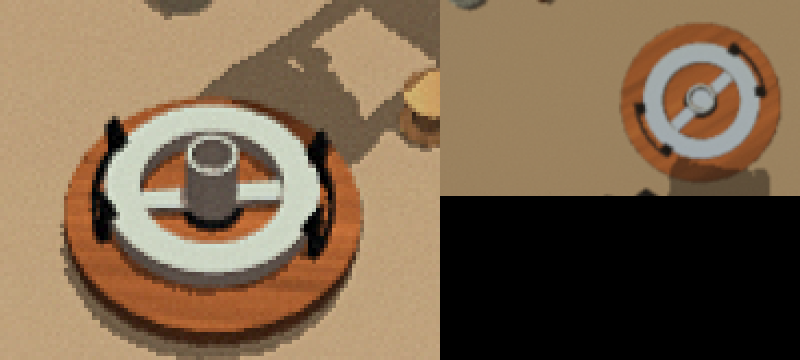

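The final picture shows the ring level on the stand at about (212,190), with all four prongs over the rim and the gripper clear.

```bash
python3 -c "from bench import ctrl; print(ctrl.hand_in())"
```

```text
the job is handed in; nothing more can be done
None
```

The large white ring is mounted on the stand and held by both clips. I gripped it by its cup, set it level on the lead-ins, and pressed it down in 1–3 mm steps until both clips snapped. I then released it, drew the arm back and handed in with the clock at about 16 s. The highest vertical force I read was about 7 N.

**Last checks**
- **Clips:** in the scene camera the right clip's tip is back within about 0.2 px of its free position. The left tip is about 1 px across and 2.5 px down from free, partly because the ring changes what can be seen there. In the final pictures all four prongs lie over the rim.
- **Ring height:** its top reads 23 mm above the wood with a slope under 0.5 %, where 24 mm is expected when snapped home.
- **Gripper:** clear of everything, with the wrist force near zero.

**What disagreed or was not checked**
- **Camera offset:** the scene camera placed the stand 7–10 mm from where the top camera did. I relied on the top and wrist cameras and on feel.
- **Sideways force:** about 4 N pushed the ring sideways while I pressed. It was gone after release.
- **Odd force sign:** during clip spreading the vertical force read about −3 N, the opposite sign to what I expected. I did not explain it.
- **Other objects:** the arm did not go near the small ring or the other items, but I did not measure their positions again.

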